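# Set the index drive's star wheel to home

### The job

Turn the star wheel of the index drive by pushing its spokes, one after another, until the short stem on its hub points straight up, and leave it standing there. Push gently with the fingertips or the outside of the fingers, on the spokes and not on the stem; do not grip the wheel, and leave the loose parts around it where they are.

Things in the scene. Friction and masses are not known exactly. Their poses are not given: they have to be found in the camera images.
- stand: Index drive, fixed to the table: base plate 210 x 200 x 15 mm (from 70 mm behind to 140 mm ahead of the origin along its x) with a grey upright gearbox 60 x 80 mm, 210 mm high, over the origin. Origin on the table under the gearbox's centre; z up, x horizontal along the wheel's shaft from the gearbox to the wheel, y horizontal in the wheel's plane.
- hub (a point): Centre of the star wheel, on its axis, 175 mm above the table and 100 mm ahead of the stand's origin along the stand's x; axes as the stand's, does not turn. The gearbox's face is 70 mm behind the wheel's plane.
- star: Upright star wheel, origin at the hub centre, x along its axis, z towards the stem: hub disc 100 mm across, 22 mm thick, no rim; five steel spokes 12 mm thick, each with a black end ball 24 mm across, centred 125 mm from the axis. All lie in one plane (x = 0); spokes stand 36, 108 and 180 degrees from the stem to either side (72 degrees apart).
- stem: Short stem, 14 mm thick with a round cap 20 mm across, standing out radially from the edge of the hub disc midway between two spokes. Origin at its foot, 50 mm from the wheel's axis; z along the stem outwards; its end is 82 mm from the axis.
- turn (a joint): Angle of the star wheel about the stand's x axis (right-handed: growing values carry the top of the wheel towards the stand's -y), rad. At 0 or any whole turn (2 pi) the stem points straight up; at pi straight down. It turns either way with a steady friction of about 0.25 N m (2 to 3 N at a spoke's end) and stays where it is left.
- cup: Loose aluminium fixture cup, 68 mm across, 90 mm high, origin under its centre. Bystander beyond the wheel.
- tube: Loose clear plastic tube, 40 mm across, 90 mm high, origin under its centre. Bystander beyond the wheel.
- cap: Loose flat plastic cap, 52 mm across, 14 mm high, origin under its centre. Bystander beyond the wheel.
- bar: Loose slotted clamp bar, 110 x 30 x 10 mm, lying along its x, origin under its centre. Bystander beside the gearbox.
- bolt: Loose socket-head bolt standing on its head, 22 mm across, 47 mm high, origin under its centre. Bystander beside the gearbox.
- driver: Loose screwdriver about 200 mm long, lying to the right of the wheel. Bystander.

How it is judged:
At the end, for the whole second after the job is handed in: The stem points straight up within 0.1 rad (about 6 degrees) and the wheel stands still (angle between stem's own z axis and vertical below 0.1 rad and velocity of joint turn between -0.05 and 0.05 rad/s); the robot touches nothing.
It fails at once if the stem is pushed (more than 3 N) (contact force between the fingers and stem above 3 N).
It fails at once if the star wheel is gripped or pushed hard (fingers press on it with more than 30 N) (contact force between the fingers and star above 30 N).
It fails at once if a loose bystander is shoved or lifted (moved more than 20 mm) (distance of any of cup, tube, cap, bar, bolt, driver from where it was at the start of the episode above 0.02 m).
It also fails if it takes over 64 s, if anything falls off the work surface, if the arm or the gripper's body presses on something with over 40 N, if the wrist force passes 120 N, or if a joint passes its speed limit or range.

### The arm

A 6-joint arm with a two-finger parallel gripper is mounted at the origin on the work surface. World frame = base frame: x ahead of the robot, y to its left, z up, the work surface at z = 0. Lengths are in m, angles in rad, forces in N, time in s.
With the tool pointing down it reaches from about 0.3 to 0.825 m from the base axis. Payload 5.4 kg.
Tool frame: the origin (TCP) lies at the very end of the fingers, on their centre line; the grasp point (between the pads) lies 19 mm behind it (ctrl.tcp_to_grasp is the distance from the TCP to the grasp point, in m); z points along the fingers, x is the direction in which the jaws open and shut, and the axes are right-handed (so a half turn about z gives the same grasp; the last joint's range is limited). The gripper opens to 92 mm and grips with 3 to 60 N. Pads are 20 mm wide; open, the fingers measure 128 mm over their backs; the gripper's body (75 mm by 189 mm) begins 69 mm behind the grasp point.
Start: joints at [1.1, 0.158, 1.597, -0, 1.386, -0.21], TCP at [0.148, 0.556, 0.215] pointing down, gripper open.
Joint ranges: [-2.91, 2.91], [-0.94, 2.29], [0.18, 2.7], [-1.29, 4.43], [0.17, 2.64], [-3, 3]. Speed limits (rad/s): [2.57, 2.57, 3.14, 3.14, 3.14, 3.14].

### API

Orientations are given as [roll, pitch, yaw] about the fixed x, y, z axes, in that order (R = Rz(yaw) Ry(pitch) Rx(roll)).
In Python, from plant import readout, eyes, ctrl, spotter gives the robot as it stands. The module is installed in compiled form; this text tells all that it offers.
- The arm moves only by the shell command python3 -m pendant 'ROWS'. ROWS is JSON, a list of rows, each a list of 5 numbers: the closure, from 0 (fully open) to 1 (shut), then the shift along the tool's x, y, z in mm, then the turn about the tool's z in rad. In form: [[jaw, tx, ty, tz, twist], ...]. A call has 1 to 12 rows; each row shifts and turns the commanded pose from where the row before left it, along the tool's axes as they then stand; what a row does not reach is not made up. A row lasts 1/8 s, in which the tool goes at most 62.5 mm and 10.7 degrees, less where a joint would pass 70% of its speed; a pose out of reach is approached as far as the arm can. A call with a gripper value outside its range is refused whole. The fingers move at their own pace and stop on an object; the grip force is fixed at half the most. Time passes only in rows, so rows that do not move let the fingers close. It gives the time, the measured TCP pose, the force and the opening at its end, in the units of the state.
- readout.get_obs(): the state, without advancing time (a new reading comes with each control period).
- eyes.capture(name): name is "scene" or "top" or "wrist"; returns the picture (384x512x3 uint8, blue, green, red); there is no depth.
- eyes.calibration(name): a dict with "fovy" (degrees; the focal length in pixels is half the picture's height over the tangent of half this angle, whatever the lens; pixels are square), "cx", "cy" (the principal point, pixels), "dist_coeffs" ([k1, k2, p1, p2, k3] as OpenCV has them; the pictures are not rectified), "cam_to_world" (4x4, takes a point from camera to world coordinates). Camera axes: x right, y up, looking along -z (the intrinsics and any distortion apply to the point x, -y, -z); pixel columns grow to the right and rows downward; lengths in m; the calibration is good to about 2 mm. A picture is of the moment at which its call begins: read the wrist's pose just before it. calibration takes no time and is no camera call; for the wrist camera it gives the pose at the moment of the call.
- ctrl.hand_in(): hands the job in, once; it reports no verdict.
Trained networks look in the newest picture that a camera, given by its name, has taken for a name from the list of things; names that differ only in an ending like _2 or _b are one class to them, and where a whole thing is asked for, a point or a joint stands for the part that bears it (a point fixed in the world has none). Each returns a list of dicts, best first, with "p" (0 to 1); they miss things now and then, are a little off and sometimes report something else, mostly with a low value. They report only what shows in the picture. A call takes as long as a camera call.
- spotter.look_for(label, camera): "location" ([column, row] in pixels, amid what is visible of it).
The state is a dict: "clock": time; "joints": joint angles; "joint_velocities": joint speeds; "joint_efforts": joint torques, N m; "position": TCP position; "tcp_rot": TCP orientation; "wrist_force": force on the tool from outside, world axes, zero at the start; "torque": the same for the moment, N m; "opening": opening from 0.0 (shut) to 1.0 (fully open).
Only numpy, scipy, OpenCV 4.12 (cv2) and the standard library are available. Lean on these libraries where they do the work, as an engineer would, in place of code of your own. Each camera call takes 0.05 s, during which the arm holds its last target.

## Working session

There is one attempt and no reset: what is moved stays moved. The work goes in short steps, Python scripts to look and compute and a shell command to move; the robot and the scene stay as the last step left them, time stands still between calls to the robot, and variables do not carry over. Pictures are saved under pics/ and viewed, and the job is handed in when it is done.

```bash
mkdir -p pics; python3 - <<'E'
from plant import readout, eyes, ctrl, spotter
import cv2
o=readout.get_obs(); print(o)
for n in ["scene","top","wrist"]:
    im=eyes.capture(n); cv2.imwrite(f"pics/{n}0.png",im); c=eyes.calibration(n); print(n,c)
    for l in ["star","stem","hub","stand"]:
        try: print(l,spotter.look_for(l,n)[:3])
        except Exception as e: print(l,e)
E
```

```text
{'clock': 0.0, 'joints': array([ 1.09992853e+00,  1.59077321e-01,  1.59817970e+00, -2.33392731e-05,
        1.38619127e+00, -2.10083568e-01]), 'joint_velocities': array([-0.00132463, -0.00103847, -0.00175314, -0.00036612,  0.00049162,
        0.00206054]), 'joint_efforts': array([ 2.00181457e-03, -3.85575986e+01, -3.22104657e+01,  7.01700593e-02,
        3.78484034e-02, -1.39438716e-04]), 'position': array([0.14799399, 0.55499987, 0.21362934]), 'tcp_rot': array([-3.14122811e+00,  1.81961802e-03,  1.31001673e+00]), 'wrist_force': array([ 0.15047044, -0.20560173,  0.08740646]), 'torque': array([ 0.00466656,  0.01208791, -0.03052903]), 'opening': 1.0032582350852386}
scene {'fovy': 50.95016034792366, 'cx': 254.0670878073157, 'cy': 191.88689964186798, 'dist_coeffs': array([-0.04387337,  0.        ,  0.        ,  0.        ,  0.        ]), 'cam_to_world': array([[-0.67441048, -0.61065826,  0.41505059,  0.89488505],
       [ 0.73820332, -0.5462014 ,  0.39587864,  0.25060947],
       [-0.01504535,  0.57337643,  0.8191539 ,  0.87473476],
       [ 0.        ,  0.        ,  0.        ,  1.     
[... 848 characters left out ...]
.22}]
stand [{'location': [243.9, 191.4], 'p': 0.75}, {'location': [239.5, 154.3], 'p': 0.23}, {'location': [191.5, 132.3], 'p': 0.18}]
wrist {'fovy': 66.49856065841975, 'cx': 255.94595366242748, 'cy': 194.61239363879454, 'dist_coeffs': array([-0.06011575,  0.        ,  0.        ,  0.        ,  0.        ]), 'cam_to_world': array([[ 2.57149571e-01, -9.33349473e-01, -2.50465286e-01,
         7.83980051e-02],
       [ 9.66371584e-01,  2.48428280e-01,  6.64029489e-02,
         5.75087803e-01],
       [ 2.45502897e-04, -2.59118025e-01,  9.65845634e-01,
         3.84505950e-01],
       [ 0.00000000e+00,  0.00000000e+00,  0.00000000e+00,
         1.00000000e+00]])}
star []
stem []
hub []
stand []
```

View pics/scene0.png

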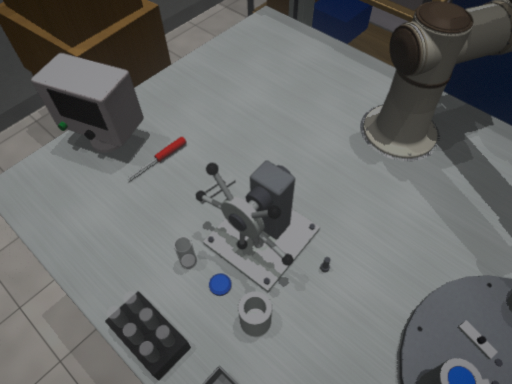

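View pics/top0.png

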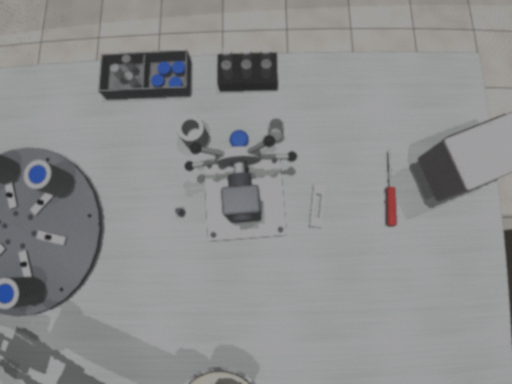

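```bash
python3 - <<'E'
import cv2
for n,(x,y,w,h) in {"scene":(160,130,200,150),"top":(120,90,200,150)}.items():
    im=cv2.imread(f"pics/{n}0.png")[y:y+h,x:x+w]
    cv2.imwrite(f"pics/{n}0z.png",cv2.resize(im,None,fx=4,fy=4,interpolation=cv2.INTER_CUBIC))
E
```

```text
(no output)
```

View pics/scene0z.png

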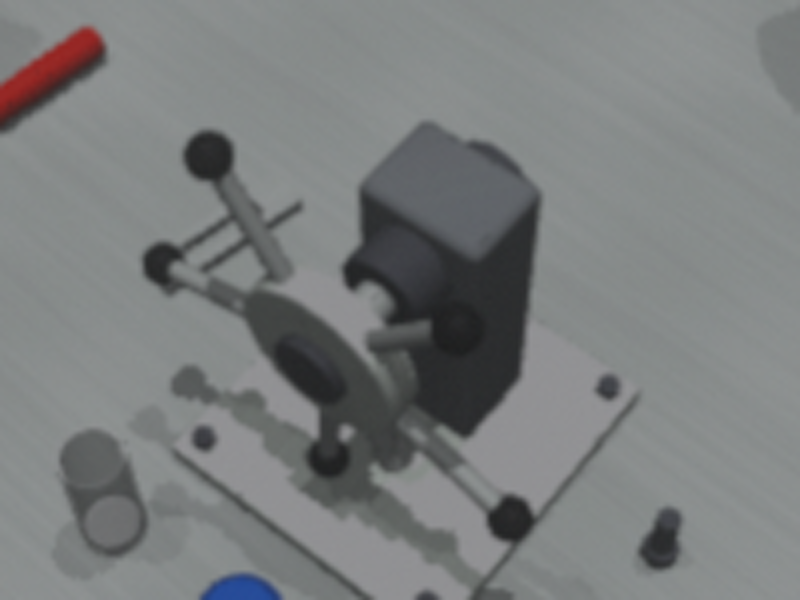

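View pics/top0z.png

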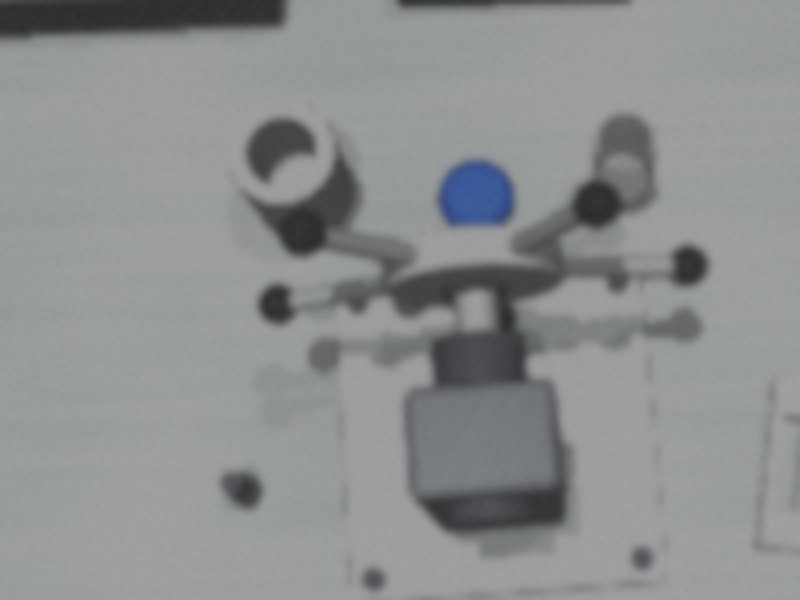

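```bash
cat > h.py <<'E'
import numpy as np, cv2, itertools
from plant import eyes
from scipy.optimize import least_squares, linear_sum_assignment
def proj(n,P,c=None):
    c=c or eyes.calibration(n); T=np.linalg.inv(c["cam_to_world"]); P=np.atleast_2d(P)
    q=P@T[:3,:3].T+T[:3,3]; q=q*[1,-1,-1]
    f=192/np.tan(np.radians(c["fovy"]/2)); K=np.array([[f,0,c["cx"]],[0,f,c["cy"]],[0,0,1]])
    return cv2.projectPoints(q,np.zeros(3),np.zeros(3),K,c["dist_coeffs"])[0].reshape(-1,2)
def wheel(p,r,offs):  # p=x,y,yaw,turn ; points at angle offs from stem
    a=p[3]+np.asarray(offs); c,s=np.cos(p[2]),np.sin(p[2])
    # rot about x by a: z->(0,-sin,cos)
    L=np.stack([0*a+0.1,-r*np.sin(a),0.175+r*np.cos(a)],1)
    return np.stack([p[0]+c*L[:,0]-s*L[:,1],p[1]+s*L[:,0]+c*L[:,1],L[:,2]],1)
SP=np.radians([36,108,180,252,324])
E
cat > fit.py <<'E'
from h import *
ob={"scene":np.array([[212.2,169],[200.5,196],[274.2,212],[287.5,259.5],[242,244.5]]),
"top":np.array([[195.75,147.5],[189.25,165.75],[269.25,140.5],[292,156.25]])}
cal={n:eyes.calibration(n) for n in ob}
best=None
def res(p):
    r=[]
    for n in ob:
        q=proj(n,wheel(p,.125,SP),cal[n]); D=np.linalg.norm(ob[n][:,None]-q[None],axis=2)
        i,j=linear_sum_assignment(D); r.append((ob[n][i]-q[j]).ravel())
    return np.concatenate(r)
for t in np.radians(np.arange(0,72,9)):
  for yaw in (-.2,0,.2):
    s=least_squares(res,[.36,-.1,yaw,t],loss="soft_l1",x_scale=[.01,.01,.1,.1],diff_step=1e-4)
    if best is None or s.cost<best.cost: best=s
print(best.cost,best.x,res(best.x).round(1))
im={n:cv2.imread(f"pics/{n}0.png") for n in ob}
for k in range(5):
    p=best.x.copy(); p[3]+=k*np.radians(72); p[3]=(p[3]+np.pi)%(2*np.pi)-np.pi
    print("turn",p[3],{n:proj(n,wheel(p,.08,[0]),cal[n]).round(1).tolist() for n in ob})
w=wheel(best.x,.125,SP); print(w.round(3), "hub",wheel(best.x,0,[0]))
for n in ob: print(n,proj(n,w,cal[n]).round(1).tolist())
E
python3 fit.py
```

```text
0.33214141545216314 [ 0.50320516 -0.06918175  0.06152323 -0.04941011] [ 0.1 -0.  -0.4 -0.   0.1 -0.1  0.  -0.  -0.2  0.2  0.1 -0.2 -0.4  0.2
 -0.2 -0.   0.1  0.4]
turn -0.04941011440040777 {'scene': [[242.1, 196.1]], 'top': [[233.6, 147.0]]}
turn 1.20722694703551 {'scene': [[213.5, 190.6]], 'top': [[272.2, 150.5]]}
turn 2.463864008471427 {'scene': [[225.8, 220.0]], 'top': [[261.3, 161.4]]}
turn -2.562684237272242 {'scene': [[259.2, 244.6]], 'top': [[221.9, 165.1]]}
turn -1.3060471758363246 {'scene': [[272.6, 233.0]], 'top': [[202.2, 157.2]]}
[[ 0.607 -0.131  0.28 ]
 [ 0.61  -0.183  0.142]
 [ 0.603 -0.069  0.05 ]
 [ 0.596  0.054  0.131]
 [ 0.598  0.015  0.272]] hub [[ 0.60301597 -0.0630333   0.175     ]]
scene [[212.1, 169.0], [200.9, 196.0], [242.2, 244.3], [287.5, 259.5], [274.1, 212.1]]
top [[269.4, 140.5], [291.9, 155.9], [244.2, 168.8], [189.6, 165.5], [195.6, 147.7]]
```

```bash
python3 -m pendant '[[1,0,0,-25,0.178],[1,0,0,-25,0.178],[1,0,0,-25,0.178],[1,0,0,-25,0.178],[1,0,0,-25,0.178],[1,0,0,-25,0.178],[1,0,0,0,0.178],[1,0,0,0,0],[1,0,0,0,0]]'
```

```text
clock: 1.88
position: [0.1482, 0.5554, 0.3641]
tcp_rot: [3.141, 0.001, 0.067]
wrist_force: [-0.3, 0.8, -0.2]
opening: 0.046
```

```bash
python3 -m pendant '[[1,35,44,0,0],[1,35,44,0,0],[1,35,44,0,0],[1,35,44,0,0],[1,35,44,0,0],[1,35,44,0,0],[1,35,44,0,0],[1,35,44,0,0],[1,35,44,0,0],[1,35,44,0,0],[1,35,44,0,0]]'
python3 -m pendant '[[1,28,48,0,0.005],[1,0,0,0,0],[1,0,0,0,0]]'
```

```text
clock: 3.25
position: [0.5643, 0.0956, 0.3642]
tcp_rot: [-3.141, 0.001, 0.066]
wrist_force: [0.5, 0.5, 0.6]
opening: 0.004
clock: 3.62
position: [0.5941, 0.0514, 0.3642]
tcp_rot: [-3.141, 0.001, 0.06]
wrist_force: [0.5, 0.2, -0.3]
opening: 0.004
```

```bash
python3 - <<'E'
from h import *
for n in ("scene","top"):
    im=eyes.capture(n); x,y=(160,110) if n=="scene" else (120,70)
    cv2.imwrite(f"pics/{n}1.png",cv2.resize(im[y:y+150,x:x+200],None,fx=4,fy=4))
E
```

```text
(no output)
```

View pics/scene1.png

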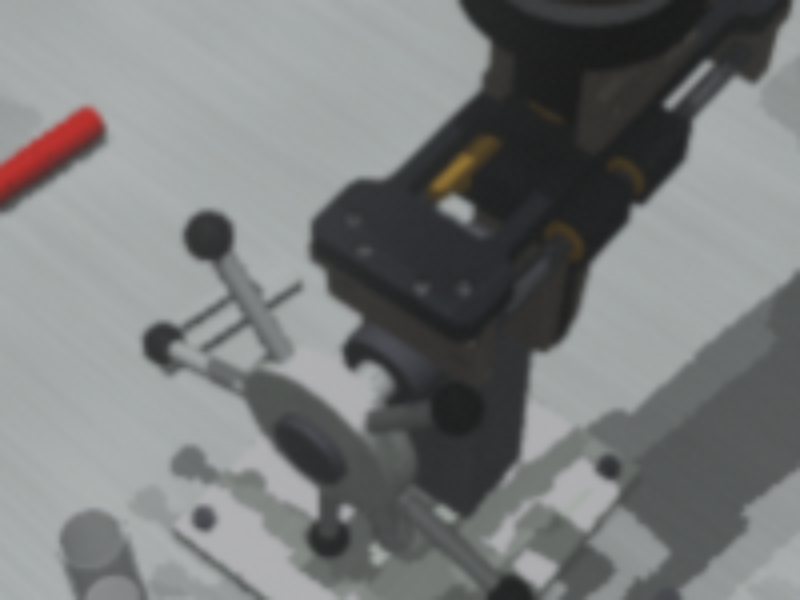

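View pics/top1.png

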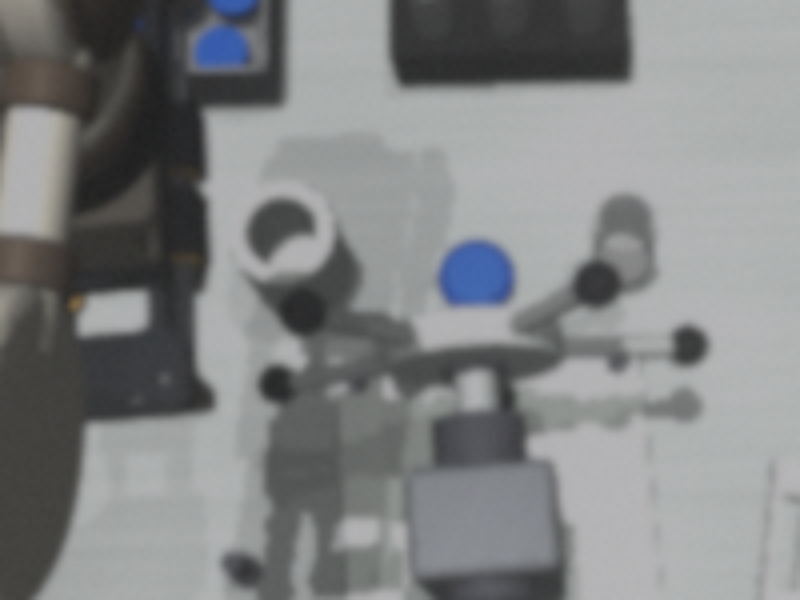

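```bash
python3 -m pendant '[[1,2,-8,25,0],[1,0,0,25,0],[1,0,0,25,0],[1,0,0,20,0],[1,0,0,0,0]]'
python3 -m pendant '[[1,0,6,0,0],[1,0,6,0,0],[1,0,6,0,0],[1,0,6,0,0],[1,0,6,0,0],[1,0,6,0,0],[1,0,6,0,0],[1,0,6,0,0],[1,0,0,0,0]]'
python3 - <<'E'
from h import *
for n in ("scene",):
    im=eyes.capture(n); x,y=(160,110) if n=="scene" else (120,70)
    cv2.imwrite(f"pics/{n}2.png",cv2.resize(im[y:y+150,x:x+200],None,fx=4,fy=4))
E
```

```text
clock: 4.35
position: [0.5945, 0.0604, 0.2682]
tcp_rot: [-3.141, 0.003, 0.061]
wrist_force: [-0.3, -0.0, -0.0]
opening: 0.004
clock: 5.48
position: [0.5991, 0.0109, 0.27]
tcp_rot: [-3.142, -0.001, 0.059]
wrist_force: [-0.4, 2.3, 1.1]
opening: -0.001
```

View pics/scene2.png

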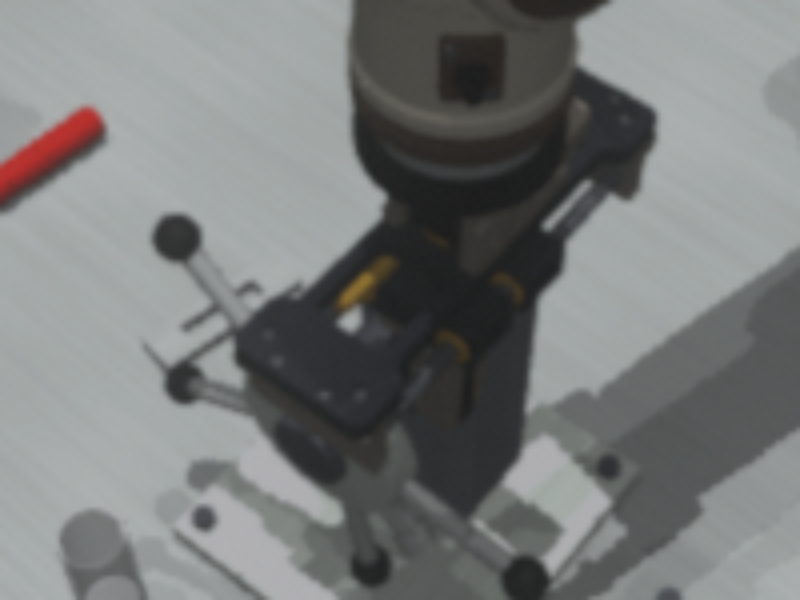

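```bash
python3 -m pendant '[[1,0,6,0,0],[1,0,6,0,0],[1,0,6,0,0],[1,0,6,0,0],[1,0,6,0,0],[1,0,6,0,0],[1,0,6,0,0],[1,0,6,0,0],[1,0,6,0,0],[1,0,6,0,0]]'
python3 -m pendant '[[1,0,6,0,0],[1,0,6,0,0],[1,0,6,0,0],[1,0,6,0,0],[1,0,6,0,0],[1,0,6,0,0],[1,0,6,0,0],[1,0,6,0,0],[1,0,6,0,0],[1,0,6,0,0],[1,0,0,0,0]]'
python3 -m pendant '[[1,0,-6,0,0],[1,0,0,-30,0],[1,0,0,-35,0],[1,0,-20,-35,0],[1,0,-60,0,0],[1,0,-60,0,0],[1,0,-60,0,0],[1,0,0,0,0],[1,0,0,0,0]]'
python3 - <<'E'
from h import *
for n in ("scene","top"):
    im=eyes.capture(n); x,y=(160,110) if n=="scene" else (120,70)
    cv2.imwrite(f"pics/{n}3.png",cv2.resize(im[y:y+150,x:x+200],None,fx=4,fy=4))
E
```

```text
clock: 6.78
position: [0.6023, -0.0491, 0.2696]
tcp_rot: [3.141, 0.0, 0.059]
wrist_force: [-0.2, 1.7, 1.7]
opening: 0.003
clock: 8.15
position: [0.606, -0.1096, 0.2698]
tcp_rot: [3.14, -0.0, 0.058]
wrist_force: [-0.1, 0.6, -0.4]
opening: 0.005
clock: 9.28
position: [0.5938, 0.0967, 0.3697]
tcp_rot: [3.14, -0.0, 0.059]
wrist_force: [-0.3, 0.1, -0.0]
opening: 0.004
```

View pics/scene3.png

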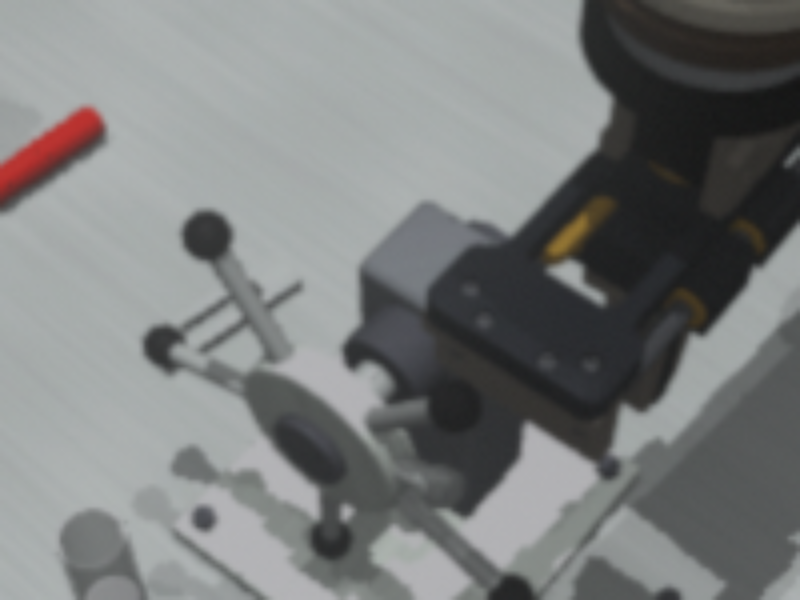

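View pics/top3.png

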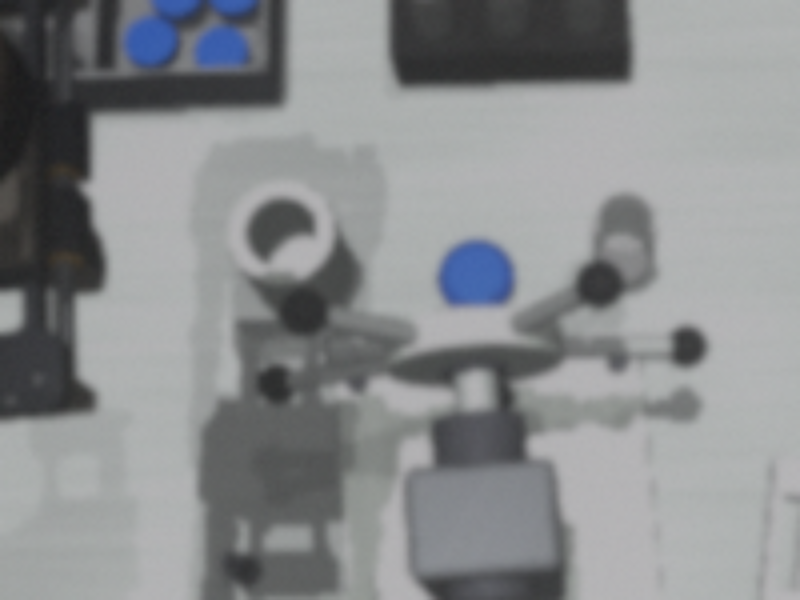

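```bash
python3 -m pendant '[[1,2,36,0,0],[1,0,0,0,0],[1,0,0,25,0],[1,0,0,25,0],[1,0,0,25,0],[1,0,0,25,0],[1,0,0,0,0]]'
python3 -m pendant '[[1,0,6,0,0],[1,0,6,0,0],[1,0,6,0,0],[1,0,6,0,0],[1,0,6,0,0],[1,0,6,0,0],[1,0,6,0,0],[1,0,6,0,0],[1,0,6,0,0],[1,0,6,0,0],[1,0,6,0,0]]'
python3 -m pendant '[[1,0,6,0,0],[1,0,6,0,0],[1,0,6,0,0],[1,0,6,0,0],[1,0,6,0,0],[1,0,6,0,0],[1,0,6,0,0],[1,0,6,0,0],[1,0,6,0,0],[1,0,6,0,0],[1,0,6,0,0]]'
python3 -m pendant '[[1,0,6,0,0],[1,0,6,0,0],[1,0,6,0,0],[1,0,6,0,0],[1,0,4,0,0],[1,0,3,0,0],[1,0,3,0,0],[1,0,0,0,0],[1,0,0,0,0]]'
python3 - <<'E'
from h import *
for n in ("scene","top"):
    im=eyes.capture(n); x,y=(160,110) if n=="scene" else (120,70)
    cv2.imwrite(f"pics/{n}4.png",cv2.resize(im[y:y+150,x:x+200],None,fx=4,fy=4))
E
```

```text
clock: 10.25
position: [0.5965, 0.0611, 0.2673]
tcp_rot: [-3.141, 0.005, 0.058]
wrist_force: [-1.2, 0.1, 0.9]
opening: 0.011
clock: 11.62
position: [0.6017, -0.0051, 0.2695]
tcp_rot: [3.142, 0.0, 0.059]
wrist_force: [1.0, 4.3, 2.9]
opening: 0.004
clock: 13.0
position: [0.6054, -0.0706, 0.2689]
tcp_rot: [-3.141, 0.001, 0.059]
wrist_force: [0.8, 3.5, -1.6]
opening: 0.006
clock: 14.12
position: [0.6077, -0.1048, 0.2698]
tcp_rot: [3.141, -0.0, 0.059]
wrist_force: [-0.4, 1.0, -0.1]
opening: 0.007
```

View pics/scene4.png

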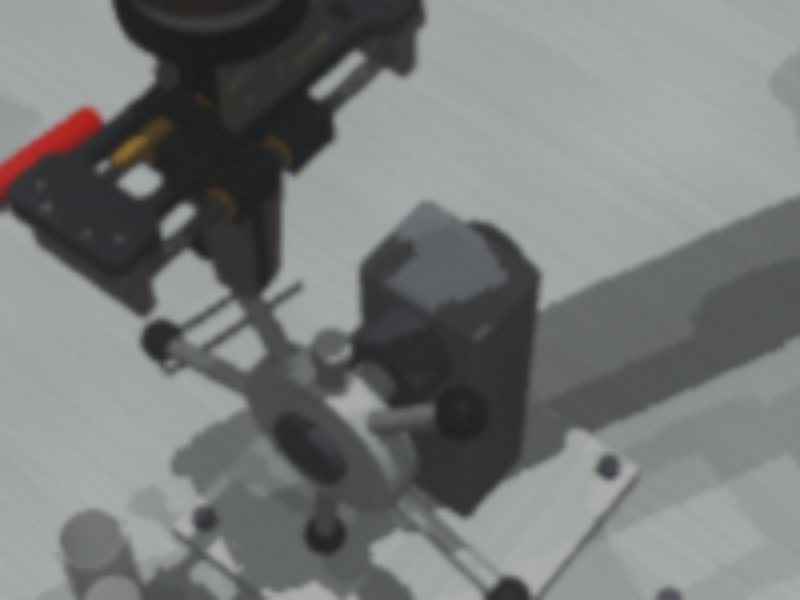

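View pics/top4.png

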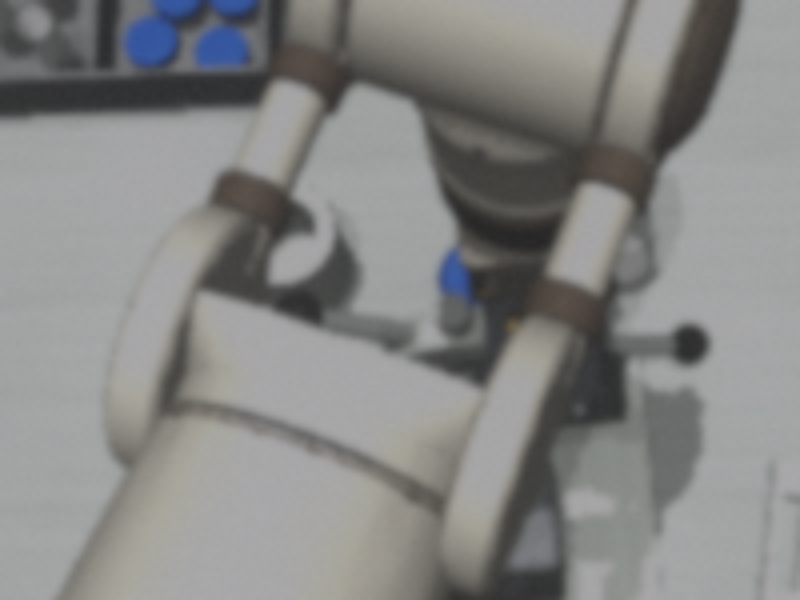

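```bash
cat > ang.py <<'E'
import sys,json
from h import *
ob=np.array(json.loads(sys.argv[1]))/4+[160,110]
c=eyes.calibration("scene"); P=[0.50320516,-0.06918175,0.06152323]
def res(t):
    q=proj("scene",wheel(P+[t[0]],.125,SP),c); D=np.linalg.norm(ob[:,None]-q[None],axis=2); i,j=linear_sum_assignment(D)
    return (ob[i]-q[j]).ravel()
s=least_squares(res,[-.05],diff_step=1e-3); print(s.x,s.fun.round(1))
E
python3 ang.py '[[161,341],[461,414],[325,534]]'
```

```text
[-0.07446148] [-0.2  0.2  0.   0.1  0.   0. ]
```

```bash
python3 -m pendant '[[1,0,3,0,0],[1,0,3,0,0],[1,0,2,0,0],[1,0,0,0,0],[1,0,0,0,0]]'
python3 - <<'E'
from h import *
im=eyes.capture("scene"); cv2.imwrite("pics/scene5.png",cv2.resize(im[110:260,160:360],None,fx=4,fy=4))
E
```

```text
clock: 14.85
position: [0.6081, -0.1127, 0.2697]
tcp_rot: [3.141, -0.0, 0.059]
wrist_force: [-0.2, 2.5, -0.3]
opening: 0.005
```

View pics/scene5.png

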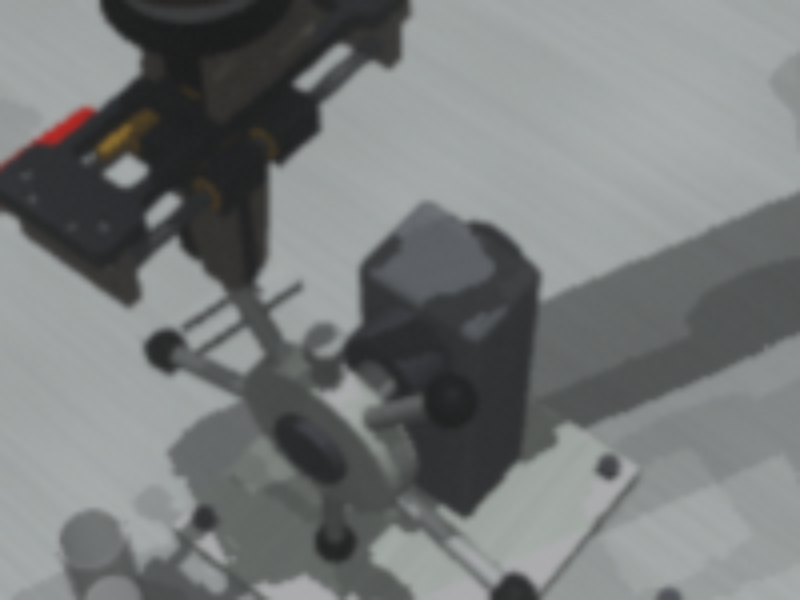

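The stem is near the top at about (322,340). The balls are at (165,350), (450,400) and (335,542). I'll measure the angle, back off and lift clear.

```bash
python3 ang.py '[[165,350],[450,400],[335,542]]'
python3 -m pendant '[[1,0,-4,0,0],[1,0,-4,0,0],[1,0,0,-25,0],[1,0,0,-30,0],[1,0,0,-40,0],[1,-30,-20,-40,0],[1,-50,0,0,0],[1,-50,0,0,0],[1,-50,0,0,0],[1,0,0,0,0],[1,0,0,0,0]]'
python3 - <<'E'
from h import *
for n in ("scene","top"):
    im=eyes.capture(n); x,y=(160,110) if n=="scene" else (120,70)
    cv2.imwrite(f"pics/{n}6.png",cv2.resize(im[y:y+150,x:x+200],None,fx=4,fy=4))
E
```

```text
[-0.01185292] [-0.3  0.  -0.  -0.1 -0.1  0. ]
clock: 16.27
position: [0.4273, -0.0952, 0.4049]
tcp_rot: [3.141, -0.001, 0.059]
wrist_force: [0.9, -0.2, -0.4]
opening: 0.003
```

View pics/scene6.png

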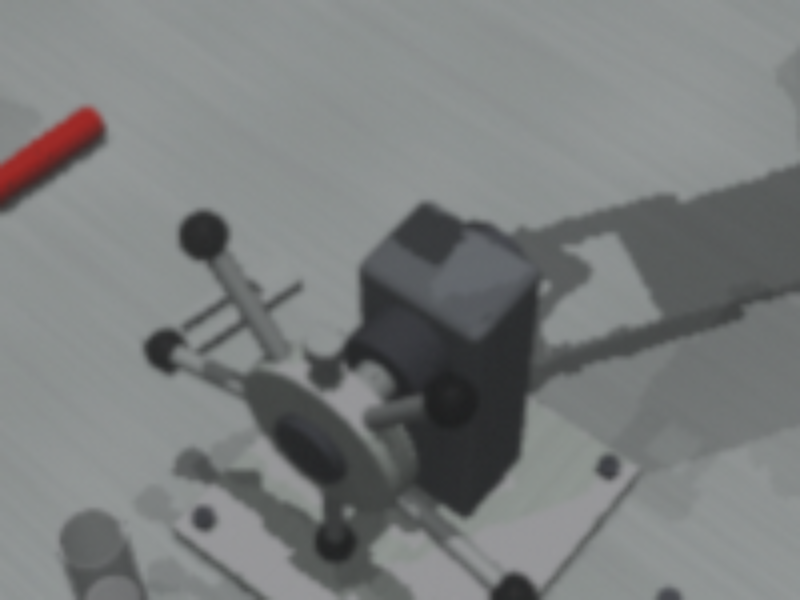

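View pics/top6.png

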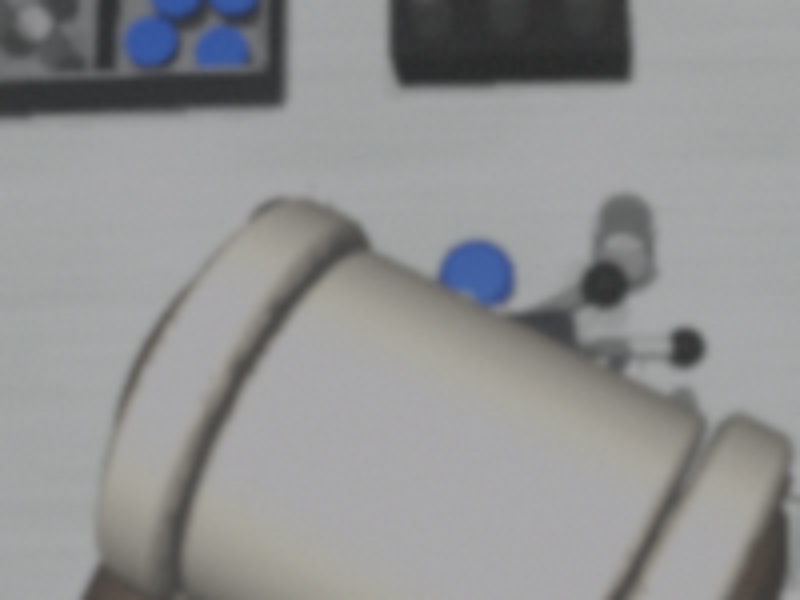

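```bash
python3 ang.py '[[204,235],[165,350],[450,400],[335,541]]'; python3 -m pendant '[[1,0,0,0,0],[1,0,0,0,0],[1,0,0,0,0]]'; python3 -c "
from plant import ctrl
print(ctrl.hand_in())"
```

```text
[-0.01342588] [ 0.2 -0.1 -0.3  0.1 -0.1 -0.2 -0.  -0.2]
clock: 16.75
position: [0.427, -0.0951, 0.4045]
tcp_rot: [-3.141, 0.0, 0.059]
wrist_force: [-0.2, -0.3, -0.0]
opening: 0.002
the job is handed in; nothing more can be done
None
```

The stem now points straight up to within about 0.013 rad (limit 0.1), and I handed the job in at 16.8 s of the 64 s allowed.

- **Pushing:** I kept the fingers shut and pointing down, and pushed the side of two successive spokes over the top, about 147° in all. A last 8 mm push brought the stem to the top. The fingers stayed above the stem's height throughout.
- **Forces:** The wrist force read about 5 N or less at the end of every move. I did not log it during the moves.
- **Wheel at rest:** The ball positions gave -0.012 rad with the fingers still on the spoke and -0.013 rad after I lifted clear, so the wheel stayed where I left it. This comes from positions I read by eye in the scene camera's pictures. They fit the wheel model to within 0.3 pixel.
- **Robot clear:** At hand-in the tool was at z = 0.40 m, well clear of the wheel and gearbox, with wrist force near zero.
- **Loose parts:** The tube, cap and driver look unmoved in the last pictures I viewed. The cup, the bar and most of the bolt were out of view there. Nothing I did went near them, but I did not measure any of the loose parts.

No check failed or disagreed.

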